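# Clamp a tube rack on a bench shaker with its ratchet lever

### The job

The loose tube rack on the bench shaker has to be clamped before shaking. With the black ratchet lever, wind the jaw in clockwise until it holds the rack square and firm against the stop; the lever has too little room for this in one go, so lift it off its serrations, swing it back, let it drop in and turn again. Do not overtighten and crush the rack, leave the lever seated in its serrations, and leave the other things on the bench where they are.

Things in the scene. Friction and masses are not known exactly. Their poses are not given: they have to be found in the camera images.
- shaker: grey bench shaker, 330 x 250 mm, its platform mat 86 mm above the bench; does not move. Origin on the bench under the vertical axis of the clamp spindle; own x points along the clamp from lever to stop, z up. The housing reaches from 60 mm before (-x) to 270 mm behind the spindle axis and 125 mm to each side.
- spindle_top (a point): point on the spindle axis, about the top of the lever's hub, 168 mm above the bench
- lever_grip (a point): centre of the lever's flat grip: black, 46 mm long (radially, its long axis points at the spindle), 16 mm wide, 22 mm high, 92 mm from the spindle axis, 166 mm above the bench when seated. Free space round it; the nearest tall things are two 14 mm posts, 170 mm high, 52 mm from the axis, which the lever's arm strikes at each end of its swing
- lever (a joint): angle of the lever about the spindle, rad: 0 when it points along the shaker's -x, growing clockwise from above (tightening; the grip moves to the shaker's +y); posts limit it to -0.75 .. 0.75. Turning takes 6 N at the grip while the jaw runs free or slides the rack; once the rack is home the pull climbs steeply: 2.5 to 4 N more (8.5 to 10 N) is firmly clamped, over 11 N crushes the rack
- lever_lift (a joint): how far the lever is lifted, m: 0 seated (or up to 3.3 mm, on tooth tips), at most 0.008. A spring and its weight hold it down with 4.5 to 6.5 N. 12 radial serrations, 3 mm high, 0.52 rad apart, 0.1 rad play, couple it to the spindle. Lift it 5 to 7 mm to swing it free; first ease it back a little if it is under load. Set down tooth on tooth, it drops in by itself when turned a little
- jaw: rubber-faced aluminium clamp jaw, 90 mm wide, driven towards the stop by rack and pinion: 16 mm per rad of spindle. A brake on the spindle holds it where it is left, against up to 34 N. Some 1 mm of jaw travel after the rack meets the stop already crushes it, so tighten by feel. Origin: moves with the jaw, on the bench plane, 60 mm before its face
- jaw_face (a point): centre of the jaw's rubber face, 107 mm above the bench
- stop: aluminium angle bolted across the platform, 100 mm wide, 36 mm high. Origin at the foot of the middle of the face that meets the rack; own x points away from the rack
- rack: white tube rack with capped tubes, 110 mm long (x, clamping direction) x 90 mm x 57 mm high over the caps, loose on the mat between jaw and stop. Origin: centre of its underside
- rack_end (a point): middle of the rack's bottom edge at the end nearest the stop, 55 mm from its origin
- tip_box: pipette tip box 82 x 122 x 72 mm beside the shaker; leave it alone. Origin: centre of underside
- kit_box: kit carton 110 x 160 x 55 mm beside the shaker; leave it alone. Origin: centre of underside
- spray_bottle: white bottle, 64 mm across, 150 mm high, beside the shaker; leave it alone. Origin: centre of underside
- stapler: stapler 105 mm long, 50 mm high; leave it alone. Origin: centre of underside
- disc_cover: blue disc cover, 110 mm across, 10 mm high; leave it alone. Origin: centre of underside
- pipette: white and grey pipette lying down, 240 mm long; leave it alone. Origin: under its middle
Mind the look-alikes: they are no part of the job. What is shaped like the rack but green is not meant.

How it is judged (in metres and radians):
On the way, in this order (a step that is already met when the one before it is completed fails the run):
1. the lever is lifted clear of its serrations (value of joint lever_lift above 0.004 m), for 0.1 s.
2. the jaw presses the rack firmly (over 14 N) (contact force between jaw and rack above 14 N), for 0.2 s.
At the end, for the whole second after the job is handed in: The jaw presses on the rack with more than 14 N; the rack stands flat (within 0.04 rad), its stop-side end within 3 mm of the stop's face and square to it within 0.03 rad, at rest; the lever is down in its serrations (lift under 1 mm) (contact force between jaw and rack above 14 N and x of rack_end in the frame of stop above -0.003 m and angle between the x axis of rack and the x axis of stop, either way round below 0.03 rad and angle between rack's own z axis and vertical below 0.04 rad and value of joint lever_lift below 0.001 m and linear speed of rack below 0.005 m/s); the robot touches nothing.
It fails at once if the jaw presses the rack with more than 50 N (rack crushed) (contact force between jaw and rack above 50 N).
It fails at once if the robot pushes the jaw itself (over 5 N) instead of using the lever (contact force between jaw and the fingers above 5 N or contact force between jaw and the arm above 5 N).
It fails at once if another thing on the bench is pushed more than 30 mm (distance of any of tip_box, kit_box, stapler, disc_cover, pipette, spray_bottle from where it was at the start of the episode above 0.03 m).
It also fails if it takes over 72 s, if anything falls off the work surface, if the arm or the gripper's body presses on something with over 40 N, if the wrist force passes 120 N, or if a joint passes its speed limit or range.

### The arm

A 6-joint arm with a two-finger parallel gripper is mounted at the origin on the work surface. World frame = base frame: x ahead of the robot, y to its left, z up, the work surface at z = 0. Lengths are in mm, angles in rad, forces in N, time in s.
With the tool pointing down it reaches from about 400 to 825 mm from the base axis. Payload 7 kg.
Tool frame: the origin (TCP) lies at the very end of the fingers, on their centre line; the grasp point (between the pads) lies 19 mm behind it; z points along the fingers, y is the line along which they close (so a half turn about z gives the same grasp; the last joint's range is limited). The gripper opens to 88 mm and grips with 3 to 60 N. Pads are 19 mm wide; open, the fingers measure 130 mm over their backs; the gripper's body (78 mm by 193 mm) begins 47 mm behind the grasp point.
Start: joints at [1.481, 0.359, 0.012, 0, -1.224, -0.288], TCP at [248.998, 627.371, 226.561] pointing down, gripper open.
Joint ranges: [-3.07, 3.07], [-1.43, 2.12], [-1.02, 1.25], [-3.03, 1.67], [-3.05, -0], [-3.03, 3.03]. Speed limits (rad/s): [2.39, 2.39, 3.01, 3.14, 3.14, 3.14].

### API

Orientations are given as a unit quaternion [x, y, z, w].
In Python, from plant import bot gives the robot as it stands. Calls block until the motion is done:
- bot.move_ptp(position, orientation): joint-space move of the TCP to a pose.
- bot.line_to(position, velocity=150, ori=None): straight line of the TCP; ori=None keeps the orientation; velocity is the mean speed in mm/s.
- bot.move_joints(angles): joint-space move.
- bot.move_gripper(opening, force=None): finger opening in mm; force is the grip in N (None keeps the last); returns when the fingers have stopped.
- bot.pause(seconds).
- bot.solve_ik(position, orientation): joint angles nearest the present ones, or None.
- bot.read_state(): the state.
- bot.camera(name): name is "side" or "top"; returns the picture (384x512x3 uint8, red, green, blue); there is no depth.
- bot.get_calibration(name): a dict with "fx", "fy", "cx", "cy" (pixels), "view" (4x4, takes a point from world to camera coordinates). Camera axes: x right, y up, looking along -z (the intrinsics and any distortion apply to the point x, -y, -z); pixel columns grow to the right and rows downward; lengths in mm; the calibration is good to about 2 mm. A picture is of the moment at which its call begins. get_calibration takes no time and is no camera call.
A pose or a line that the arm cannot do raises bot.Unreachable and nothing moves.
- bot.close_job(): hands the job in; it is judged then, once.
The state is a dict: "t": time; "joint_pos": joint angles; "qvel": joint speeds; "tau": joint torques, N m; "tcp_pos": TCP position; "eef_rot": TCP orientation; "contact_force": force on the tool from outside, world axes, zero at the start; "moment": the same for the moment, N m; "width": finger opening in mm; "finger_force": force on a finger pad.
Only numpy, scipy, OpenCV 4.12 (cv2) and the standard library are available. Lean on these libraries where they do the work, as an engineer would, in place of code of your own. Each camera call takes 0.05 s, during which the arm holds its last target. There are 200 camera calls.

## Working session

There is one attempt and no reset: what is moved stays moved. The work goes in short steps, each a Python script; the robot and the scene stay as the last script left them, time stands still between calls to the robot, and variables do not carry over. Pictures are saved under pics/ and viewed, at most 10 in all, crops included, and the job is handed in when it is done.

```bash
ls; mkdir -p pics; python3 - <<'E'
from plant import bot
import cv2,numpy as np
for n in("side","top"):
    im=bot.camera(n); cv2.imwrite(f"pics/{n}0.png",im[:,:,::-1]); c=bot.get_calibration(n); print(n,{k:np.round(v,3).tolist() for k,v in c.items()})
s=bot.read_state();print(s)
E
```

```text
pics
side {'fx': 448.383, 'fy': 448.383, 'cx': 257.934, 'cy': 188.689, 'view': [[0.707, -0.707, 0.004, -366.338], [0.452, 0.457, 0.766, -366.589], [-0.544, -0.54, 0.642, -1304.67], [0.0, 0.0, 0.0, 1.0]]}
top {'fx': 408.548, 'fy': 408.548, 'cx': 262.954, 'cy': 194.591, 'view': [[0.001, -1.0, 0.003, 44.107], [0.982, 0.002, 0.188, -578.705], [-0.188, 0.003, 0.982, -1364.267], [0.0, 0.0, 0.0, 1.0]]}
{'t': 0.1, 'joint_pos': array([ 1.48111791e+00,  3.59295631e-01,  1.11756761e-02, -2.90844723e-04,
       -1.22409896e+00, -2.88107982e-01]), 'qvel': array([ 3.96400208e-04, -3.79424650e-03,  8.69660777e-04,  6.41728961e-04,
        4.59842864e-05, -1.63263755e-03]), 'tau': array([-1.46026614e-03, -5.84162235e+01,  2.93750203e+01,  7.01547191e+00,
        1.00804723e-02, -4.55676729e-05]), 'tcp_pos': array([248.84950769, 626.99901914, 225.74322752]), 'eef_rot': array([ 9.82203107e-01, -1.87820479e-01, -6.56070468e-05,  7.21339125e-04]), 'contact_force': array([0.45315983, 0.79541677, 0.23449645]), 'moment': array([ 0.04134216, -0.02564569, -0.01071067]), 'finger_force': 0.0, 'width': 87.32144052986847}
```

View pics/side0.png

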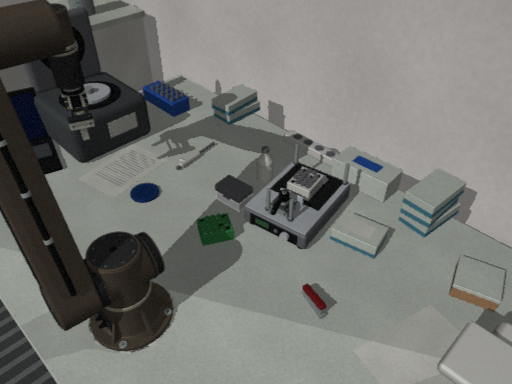

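View pics/top0.png

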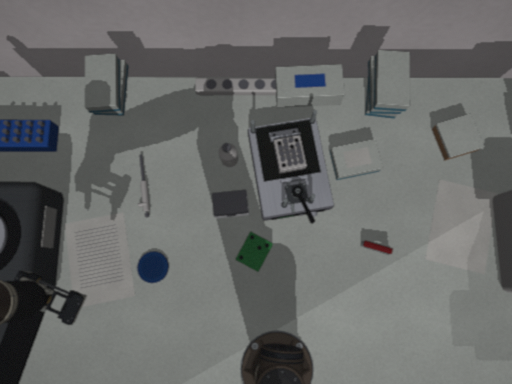

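The top view shows the shaker at (290,168), with the white rack on its mat at (289,150). The lever's hub is at about (298,190) and its grip at about (309,214). Look-alikes for the rack are the green one at (254,250) and the blue one at (25,135); the black/dark box at (230,203) and the stapler at (377,246) are not the lever. I choose the white rack and the black lever on the shaker, and check that in one crop.

```bash
python3 - <<'E'
import cv2,numpy as np
t=cv2.imread("pics/top0.png")[80:240,235:345]; s=cv2.imread("pics/side0.png")[140:250,235:360]
t=cv2.resize(t,None,fx=3.6,fy=3.6,interpolation=cv2.INTER_CUBIC); s=cv2.resize(s,None,fx=3.2,fy=3.2,interpolation=cv2.INTER_CUBIC)
o=np.zeros((580,800,3),np.uint8); o[:t.shape[0],:t.shape[1]]=t; o[:s.shape[0],400:400+s.shape[1]]=s
cv2.imwrite("pics/crop0.png",o)
E
```

```text
(no output)
```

View pics/crop0.png

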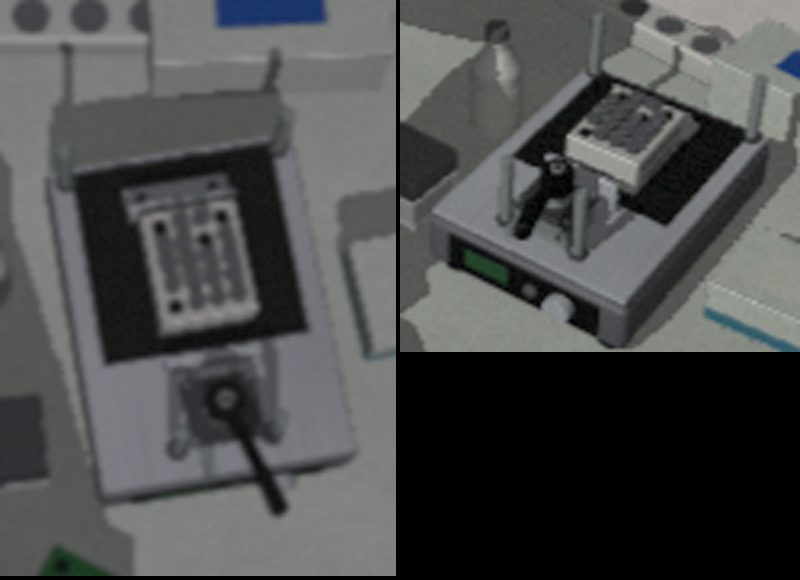

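The crop confirms it: hub at about (297.8,190.5), black lever running to its grip end near (312,220), two posts either side, white rack with the stop behind it. Next I compute positions.

```bash
cat > h.py <<'E'
import numpy as np,cv2
from plant import bot
def ray(n,uv):
    c=bot.get_calibration(n);V=np.array(c["view"]);R=V[:3,:3];o=-R.T@V[:3,3]
    return o,R.T@np.array([(uv[0]-c["cx"])/c["fx"],-(uv[1]-c["cy"])/c["fy"],-1])
def onz(n,uv,z):
    o,d=ray(n,uv);return o+d*(z-o[2])/d[2]
def proj(n,p):
    c=bot.get_calibration(n);V=np.array(c["view"]);q=V[:3,:3]@p+V[:3,3]
    return np.array([c["cx"]+c["fx"]*q[0]/-q[2],c["cy"]-c["fy"]*q[1]/-q[2]])
E
python3 - <<'E'
from h import *
t=cv2.imread("pics/top0.png");f=lambda x,y:(235+(x+.5)/3.6-.5,80+(y+.5)/3.6-.5)
g=cv2.cvtColor(t,cv2.COLOR_BGR2GRAY)
# black lever mask
m=(g<55).astype(np.uint8);m[:186]=0;m[226:]=0;m[:,:290]=0;m[:,320:]=0
n,l,st,ce=cv2.connectedComponentsWithStats(m)
for i in range(1,n):
    if st[i,4]>8:print("black",st[i],ce[i])
k=l==1+np.argmax(st[1:,4]) if n>1 else m
ys,xs=np.nonzero(k);P=np.array([onz("top",(x,y),172)[:2] for x,y in zip(xs,ys)])
hub=onz("top",f(226,398),168);print("hub",hub)
sh=onz("side",(400,0),0)
hs=(235+(558+.5-400)/3.2-.5,140+172/3.2); print("hub side",onz("side",hs,168),hs,proj("side",hub))
d=P-hub[:2];r=np.hypot(*d.T);print("max r",np.sort(r)[-5:])
q=d[r>65];print("grip c",q.mean(0)+hub[:2],np.hypot(*q.mean(0)),np.arctan2(q.mean(0)[1],q.mean(0)[0]))
# shaker yaw from platform top edges & mat
for a,b,z in[((100,495),(55,190),86),((353,455),(290,150),86),((105,360),(78,180),86),((305,328),(272,148),86),((105,360),(305,328),86)]:
    A,B=onz("top",f(*a),z),onz("top",f(*b),z);v=B-A;print("edge",A[:2],B[:2],np.hypot(*v[:2]),np.arctan2(v[1],v[0]))
for nm,p,z in[("rack nearL",(163,335),107),("rack nearR",(258,318),107),("rack farL",(142,207),107),("jaw",(220,352),110),("stop far",(185,215),122)]:print(nm,onz("top",f(*p),z))
E
```

```text
black [290 186  24  37 365] [300.55342466 199.59178082]
hub [571.48952965 -65.03121731 168.        ]
hub side [564.09376455 -73.26732672 168.        ] (284.03125, 193.75) [283.70144906 191.55830864]
max r [107.60491527 108.83468458 110.14055402 110.50971492 111.70496279]
grip c [492.89160468 -90.2137354 ] 82.53358727037539 -2.8315298727419647
edge [495.53803878  46.66993995] [793.94413293  90.74555106] 301.64359188555096 0.14664318469245982
edge [ 533.69883352 -190.7645573 ] [ 835.40779227 -138.5567099 ] 306.19267646181277 0.171343692666347
edge [624.72853496  42.07933216] [804.19045622  68.44744123] 181.38869413611766 0.14588489874251762
edge [ 656.36129826 -148.7511532 ] [ 837.4299275  -121.00534259] 183.18209109966938 0.15205095121245774
edge [624.72853496  42.07933216] [ 656.36129826 -148.7511532 ] 193.43450017340237 -1.4065263604912346
rack nearL [644.05709382 -12.22587433 107.        ]
rack nearR [ 660.66412421 -101.71367716  107.        ]
rack farL [769.68121087   6.96208283 107.        ]
jaw [627.07060925 -65.2402005  110.        ]
stop far [756.75875643 -33.07860359 122.        ]
```

```bash
python3 - <<'E'
from h import *
g=cv2.cvtColor(cv2.imread("pics/top0.png"),cv2.COLOR_BGR2GRAY)
print(g[194:226,292:320].tolist().__repr__().replace("], [","\n"))
E
```

```text
[[51, 28, 21, 21, 22, 27, 22, 23, 22, 25, 29, 32, 35, 33, 40, 57, 74, 81, 81, 85, 91, 97, 105, 115, 120, 119, 118, 119
49, 37, 24, 20, 24, 22, 22, 22, 17, 24, 30, 35, 35, 35, 38, 54, 72, 79, 80, 87, 95, 97, 100, 111, 118, 119, 119, 119
53, 52, 45, 38, 31, 27, 21, 18, 19, 23, 29, 35, 35, 34, 36, 52, 68, 76, 72, 82, 95, 100, 102, 113, 119, 119, 118, 120
52, 57, 61, 57, 52, 43, 31, 19, 20, 19, 25, 33, 33, 34, 37, 45, 58, 59, 63, 78, 93, 101, 104, 114, 121, 120, 118, 119
51, 53, 55, 55, 54, 51, 39, 25, 20, 19, 23, 22, 30, 37, 45, 48, 46, 50, 63, 76, 86, 96, 109, 118, 122, 120, 120, 118
49, 51, 51, 50, 52, 49, 41, 30, 21, 19, 18, 21, 30, 36, 50, 53, 46, 48, 62, 76, 85, 96, 112, 121, 123, 121, 119, 118
50, 49, 50, 48, 49, 50, 47, 38, 27, 17, 15, 19, 28, 38, 48, 51, 45, 47, 55, 69, 76, 90, 110, 121, 122, 121, 121, 119
49, 50, 49, 49, 50, 51, 50, 45, 37, 27, 17, 20, 29, 50, 70, 70, 59, 49, 50, 60, 71, 96, 116, 121, 123, 122, 120, 119
50, 50, 57, 62, 65, 66, 74, 74, 71, 56, 27, 18, 29, 59, 90, 96, 80, 64, 56, 60, 78, 104, 118, 122, 122, 122, 121, 119
66, 66, 80, 93, 97, 99, 107, 113, 107, 85,
[... 2209 characters left out ...]
7, 129, 129, 129
128, 129, 129, 128, 130, 128, 130, 131, 130, 128, 128, 128, 127, 129, 129, 128, 119, 94, 55, 25, 21, 34, 69, 108, 127, 129, 128, 129
127, 128, 127, 129, 129, 130, 129, 128, 130, 129, 128, 127, 128, 127, 127, 127, 123, 105, 75, 48, 44, 67, 99, 122, 129, 128, 129, 130
128, 127, 126, 127, 127, 129, 127, 128, 128, 128, 127, 126, 127, 126, 125, 127, 127, 120, 106, 90, 86, 104, 123, 130, 130, 128, 127, 129
129, 128, 129, 128, 127, 129, 128, 127, 128, 127, 127, 127, 128, 128, 128, 128, 128, 127, 123, 119, 120, 127, 130, 129, 130, 130, 129, 129
130, 131, 129, 128, 127, 128, 126, 127, 126, 128, 127, 127, 128, 127, 128, 128, 128, 126, 127, 126, 128, 130, 131, 131, 129, 129, 130, 132]]
```

```bash
python3 - <<'E'
from h import *
h=onz("top",(297.8,190.5),168)
for uv in[(305,206),(309.8,216),(311.5,220),(312.2,222.4)]:
    p=onz("top",uv,174);d=p-h;print(p[:2],np.hypot(*d[:2]),.15+np.pi-(np.arctan2(d[1],d[0])%(2*np.pi)))
c=bot.get_calibration("top");V=np.array(c["view"]);print(-V[:3,:3].T@V[:3,3])
yaw=.15
for th in(-.72,-.3,.72):
    a=yaw+np.pi-th;p=h[:2]+92*np.array([np.cos(a),np.sin(a)])
    for psi in(yaw-th,yaw-th-np.pi):
        print(th,p,bot.solve_ik([*p,151],[np.cos(psi/2),np.sin(psi/2),0,0]))
# side check of grip centre
a=yaw+np.pi+.3;print(proj("side",np.array([*(h[:2]+92*np.array([np.cos(a),np.sin(a)])),170])))
g=cv2.cvtColor(cv2.imread("pics/side0.png"),cv2.COLOR_BGR2GRAY)
print(g[194:220:2,266:292].tolist().__repr__().replace("], [","\n"))
E
```

```text
[519.35319864 -87.71167662] 55.464927194598054 -0.24745581058194954
[ 487.51785434 -102.23180572] 90.4453056710017 -0.2592382494238774
[ 474.86455496 -107.31149117] 104.07568370671866 -0.2556384042928541
[ 467.29349438 -109.34627991] 111.84088371301179 -0.245642656088374
[ 312.23246307   48.99414647 1448.50916948]
-0.72 [ 511.17052397 -136.56092252] [ 0.10989659  0.18404125 -0.41447247  0.         -0.9722826   2.33089974]
-0.72 [ 511.17052397 -136.56092252] [ 0.10989659  0.18404125 -0.41447247  0.         -0.9722826  -0.81069291]
-0.3 [ 487.6534329  -106.25948946] [ 0.17989775  0.13503829 -0.47575349  0.         -0.96000454  1.84089858]
-0.3 [ 487.6534329  -106.25948946] [ 0.17989775  0.13503829 -0.47575349  0.         -0.96000454 -1.30069407]
0.72 [493.0396766  -16.59651183] [ 0.36567457  0.12542066 -0.48735094  0.         -0.95802472  0.63512176]
0.72 [493.0396766  -16.59651183] [ 0.36567457  0.12542066 -0.48735094  0.         -0.95802472 -2.50647089]
[275.33615367 209.32438033]
[[124, 111, 104, 84, 93, 118, 128, 129, 130, 131, 131, 130, 95, 37, 10, 3, 32, 45, 46, 34, 13, 8, 6, 48,
[... 629 characters left out ...]
9, 85, 108, 104
80, 102, 92, 69, 86, 77, 27, 8, 7, 8, 17, 12, 53, 65, 58, 56, 60, 51, 38, 32, 42, 35, 39, 86, 109, 99
78, 67, 88, 98, 81, 47, 40, 33, 23, 13, 16, 76, 102, 104, 101, 99, 81, 65, 46, 30, 39, 42, 40, 88, 110, 97
125, 116, 109, 98, 70, 28, 21, 7, 12, 9, 82, 109, 108, 104, 104, 105, 100, 102, 89, 71, 53, 48, 48, 89, 108, 97
127, 126, 123, 119, 108, 74, 27, 18, 48, 99, 125, 125, 123, 120, 112, 112, 111, 86, 63, 91, 84, 61, 55, 91, 105, 88
127, 135, 136, 130, 128, 128, 127, 126, 129, 130, 130, 127, 127, 126, 128, 125, 124, 117, 111, 109, 98, 70, 59, 91, 103, 87
98, 89, 91, 97, 110, 130, 136, 134, 130, 130, 129, 128, 126, 129, 129, 129, 129, 127, 126, 127, 109, 75, 88, 107, 101, 80]]
```

```bash
cat >> h.py <<'E'
HUB=np.array([571.5,-65.]);YAW=.15
def pose(th,z,r=91.,hub=HUB):
    a=YAW+np.pi-th;psi=YAW-th-np.pi
    return [*(hub+r*np.array([np.cos(a),np.sin(a)])),z],[np.cos(psi/2),np.sin(psi/2),0,0]
def force(n=8,dt=.02):
    F=[]
    for _ in range(n): F.append(bot.read_state()["contact_force"]);bot.pause(dt)
    return np.mean(F,0),np.std(F,0)
def comp(F,th):  # (tangential toward tightening, outward radial, z)
    a=YAW+np.pi-th
    return np.round([F@[np.sin(a),-np.cos(a),0],F@[np.cos(a),np.sin(a),0],F[2]],2)
E
python3 - <<'E'
from h import *
p,q=pose(-.25,235);bot.move_ptp(p,q);bot.move_gripper(44,25);b,s=force();print("base",b,s)
np.save("base.npy",b)
p,q=pose(-.25,150);bot.line_to(p,120);F,_=force();print("down",F-b,bot.read_state()["tcp_pos"],p)
bot.move_gripper(0,25);s=bot.read_state();F,_=force();print(s["width"],s["finger_force"],comp(F-b,-.25),s["t"])
im=bot.camera("side");im2=bot.camera("top")
o=np.hstack([cv2.resize(i[y:y+125,x:x+125],(400,400),interpolation=cv2.INTER_CUBIC) for i,x,y in((im,225,125),(im2,240,120))])
cv2.imwrite("pics/grasp.png",o[:,:,::-1])
E
```

```text
base [-0.12166579 -0.05048793 -0.20041754] [0.4186567  0.45415594 0.24274893]
down [-0.07404671  0.10636871  0.54114977] [ 488.27019897 -100.40023283  150.86169021] [np.float64(487.68344954573746), np.float64(-100.43706915008718), 150]
16.1428099853606 25.000774562358856 [-0.16  0.05  1.26] 5.4
```

View pics/grasp.png

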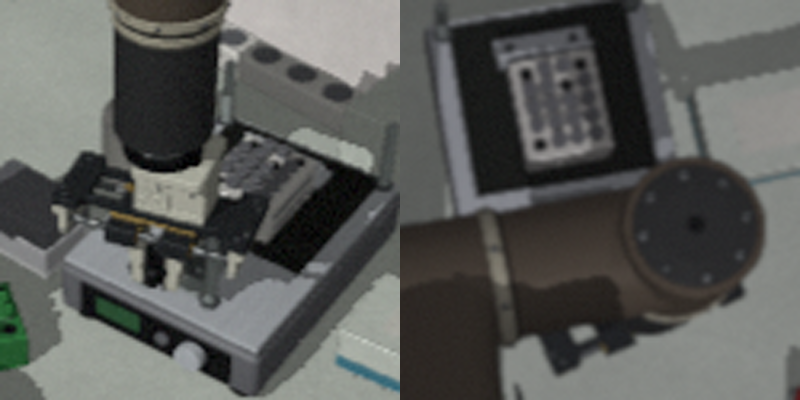

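The crop shows the fingers closed on the lever grip (crop about (165,270)), width 16.1 mm as it must be. Now lift and reseat, then a first careful stroke.

```bash
cat >> h.py <<'E'
def stroke(t0,t1,z,step=.04,stop=8.,vel=40,n=4,every=3):
    b=np.load("base.npy");th=t0;i=0;s=np.sign(t1-t0)
    while s*(t1-th)>1e-6:
        th=th+s*min(step,s*(t1-th));p,q=pose(th,z);bot.line_to(p,vel,q)
        F,_=force(n,.01);c=comp(F-b,th)
        if i%every==0: print(round(th,3),c)
        i+=1
        if s*-c[0]>stop:
            F,_=force(12,.02);c=comp(F-b,th)
            if s*-c[0]>stop: print("STOP",round(th,3),c);break
    return th,c
E
python3 - <<'E'
from h import *
b=np.load("base.npy")
z0=bot.read_state()["tcp_pos"][2]
for z in(153,156.5):
    bot.line_to(pose(-.25,z)[0],40);F,_=force();print(z,comp(F-b,-.25),bot.read_state()["tcp_pos"][2])
bot.pause(.2)
bot.line_to(pose(-.25,150)[0],40);F,_=force();print("dn",comp(F-b,-.25),bot.read_state()["tcp_pos"][2])
print(stroke(-.25,.11,150),bot.read_state()["t"])
E
```

```text
153 [-0.59 -1.96 -5.72] 152.67402171044165
156.5 [ -1.59  -5.05 -15.02] 155.6916169665008
dn [0.61 0.97 1.49] 150.4918486739858
-0.21 [1.1  1.9  2.15]
-0.09 [ 1.32 -0.83 -4.99]
0.03 [ 2.52  0.24 -4.59]
(np.float64(0.11), array([ 3.27,  1.73, -4.4 ])) 9.5917
```

```bash
python3 - <<'E'
from h import *
b=np.load("base.npy");F,s=force();print(F,s,bot.read_state()["tcp_pos"],pose(.11,150)[0])
bot.move_gripper(21);bot.line_to(pose(.11,148)[0],40);F,s=force(15);print("free",F,s)
bot.move_gripper(0,6);F,s=force(10);print("grip",comp(F-b,.11));bot.move_gripper(19.5)
F,s=force(10);b=F;print("base",F);np.save("base.npy",F)
print(stroke(.11,.68,148,step=.035),bot.read_state()["t"])
E
```

```text
[-1.98978867  3.33230514 -4.55377892] [0.42630401 0.50386961 0.50178207] [480.42990481 -68.71761747 149.96431347] [np.float64(480.572790293851), np.float64(-68.6390294109837), 150]
free [ 0.81743973 -1.09390208 -0.36268523] [0.62439156 0.42237798 0.50308416]
grip [-2.21 -0.12  0.25]
base [ 0.18069242 -1.08331526 -0.22942481]
0.145 [-2.35 -0.19  0.68]
0.25 [-3.91  0.4   1.87]
0.355 [-4.26  1.    3.17]
0.46 [-3.7   2.04  3.57]
0.565 [-3.73  2.64  2.62]
0.67 [-3.76  2.31  2.42]
(np.float64(0.68), array([-4.49,  2.24,  2.33])) 16.3583
```

```bash
python3 - <<'E'
from h import *
b=np.load("base.npy")
bot.line_to(pose(.65,148)[0],40,pose(.65,148)[1]);F,_=force();b=F;np.save("base.npy",F);print("free",F)
bot.move_gripper(0,30);print("w",bot.read_state()["width"],comp(force()[0]-b,.65))
for z in(151,153.8):
    bot.line_to(pose(.65,z)[0],40);print(z,comp(force()[0]-b,.65),bot.read_state()["tcp_pos"][2])
th,c=stroke(.65,-.40,153.8,step=.15,stop=12,vel=70,every=1)
bot.line_to(pose(-.4,148)[0],30);print(comp(force()[0]-b,-.4),bot.read_state()["tcp_pos"][2])
bot.move_gripper(21);F,_=force(12);print("free",F,bot.read_state()["t"])
im=bot.camera("side");im2=bot.camera("top")
o=np.hstack([cv2.resize(i[y:y+125,x:x+125],(400,400),interpolation=cv2.INTER_CUBIC) for i,x,y in((im,225,125),(im2,240,105))])
cv2.imwrite("pics/s1.png",o[:,:,::-1])
E
```

```text
free [-1.69390835 -2.83865238 -0.87519005]
w 16.05415873833957 [ 0.56  1.42 -0.02]
151 [ 4.63  1.15 -4.85] 150.82772320529315
153.8 [ 5.55  1.62 -5.11] 153.73853572518593
0.5 [ 5.15  0.28 -5.71]
0.35 [ 4.39 -1.67 -5.3 ]
0.2 [ 3.4  -3.87 -5.68]
0.05 [ 1.82 -5.06 -5.8 ]
-0.1 [ 1.34 -5.84 -5.4 ]
-0.25 [-0.46 -6.88 -5.53]
-0.4 [-2.   -6.13 -5.86]
[-2.01 -5.    2.39] 148.56057797817456
free [ 0.18397481 -0.00709166 -0.22516763] 21.5667
```

View pics/s1.png

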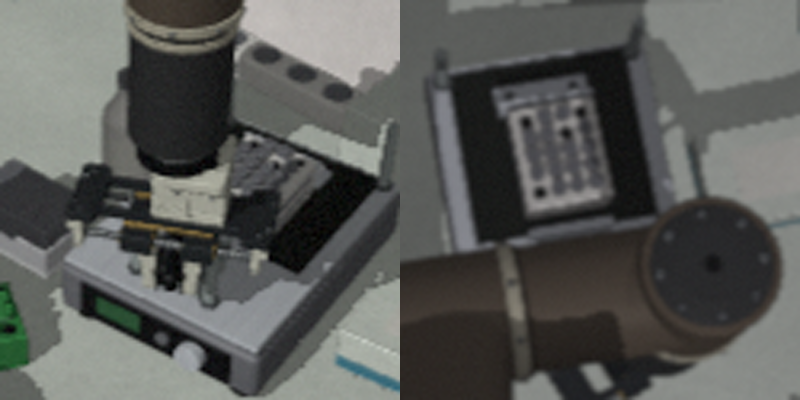

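```bash
python3 - <<'E'
from h import *
np.save("base.npy",np.array([.1,-.05,-.22]))
bot.move_gripper(19.5)
th,c=stroke(-.40,-.1,148,step=.03,stop=7.6,vel=40,every=2)
if -c[0]<7.6: th,c=stroke(th,.68,148,step=.015,stop=7.6,vel=40,every=4)
print(th,c,bot.read_state()["t"])
E
```

```text
-0.37 [-0.84  0.49  0.67]
-0.31 [-0.08  0.08  0.11]
-0.25 [ 0.39 -0.13  0.29]
-0.19 [0.35 0.41 0.43]
-0.13 [ 1.65 -0.24 -0.98]
-0.085 [-0.04  0.13  0.33]
-0.025 [0.1  0.74 0.35]
0.035 [0.25 0.31 0.26]
0.095 [-1.48  0.12  0.31]
0.155 [-4.72 -0.64 -0.94]
0.215 [-5.03 -0.57  0.06]
0.275 [-4.34 -0.39  0.47]
0.335 [-5.19  0.36  1.17]
0.395 [-4.8   0.81  1.61]
0.455 [-4.94  0.98  1.89]
0.515 [-4.82  1.22  2.75]
0.575 [-5.01  1.36  2.87]
0.635 [-5.09  1.82  2.77]
0.68 [-5.74  1.63  3.08] 39.4917
```

```bash
python3 - <<'E'
from h import *
b=np.load("base.npy")
p,q=pose(.64,148);bot.line_to(p,50,q)
bot.move_gripper(0,30)
bot.line_to(pose(.64,153.8)[0],50);print(comp(force(4)[0]-b,.64),bot.read_state()["tcp_pos"][2])
stroke(.64,-.5,153.8,step=.2,stop=14,vel=110,every=5,n=1)
bot.line_to(pose(-.5,148)[0],50);bot.move_gripper(19.5);print(comp(force(4)[0]-b,-.5),bot.read_state()["t"])
im=bot.camera("side");im2=bot.camera("top")
o=np.hstack([cv2.resize(i[y:y+80,x:x+80],(400,400),interpolation=cv2.INTER_CUBIC) for i,x,y in((im,270,145),(im2,250,115))])
cv2.imwrite("pics/s2.png",o[:,:,::-1])
E
```

```text
[ 1.37  0.61 -5.41] 153.62680718918352
0.44 [ 2.34 -0.26 -5.07]
-0.5 [-3.12 -1.82 -5.53]
[0.43 0.45 0.37] 43.0917
```

View pics/s2.png

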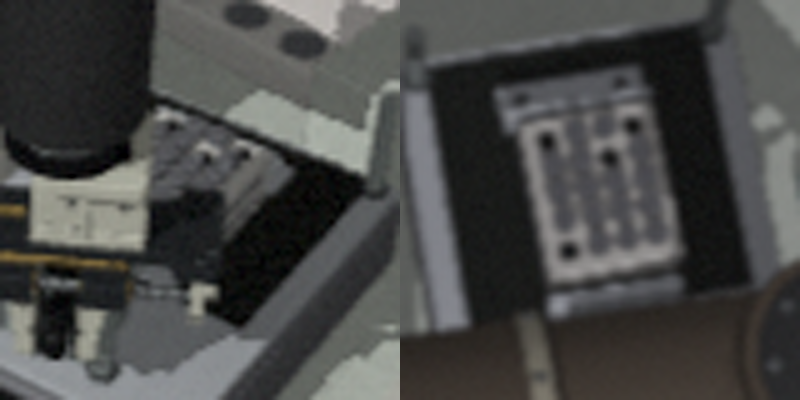

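The jaw, at crop (615,295), is now against the rack, which looks nearly square. A small gap to the stop remains at crop (580,110). Next is the final stroke by feel.

```bash
python3 - <<'E'
from h import *
b=np.load("base.npy")
th,c=stroke(-.5,-.43,148,step=.035,stop=7.3,vel=50,every=1,n=3)
th,c=stroke(th,.68,148,step=.015,stop=7.3,vel=50,every=3,n=4)
print("phase2",th,c,bot.read_state()["t"])
while -c[0]>7.2 and -c[0]<8.6 and bot.read_state()["t"]<66:
    th+=.004;p,q=pose(th,148);bot.line_to(p,30,q);c=comp(force(12,.015)[0]-b,th);print(round(th,3),c)
print(bot.read_state()["t"])
E
```

```text
-0.465 [0.33 0.36 0.14]
-0.43 [-1.22  0.18 -0.48]
-0.415 [-2.69 -0.28 -0.62]
-0.37 [-4.41 -1.17 -1.05]
-0.325 [-4.39 -1.21 -1.01]
-0.28 [-5.26 -1.7  -0.76]
-0.235 [-4.8  -2.5  -0.99]
-0.19 [-4.93 -1.58 -1.  ]
-0.145 [-5.28 -2.5  -1.52]
-0.1 [-4.97 -2.83 -1.41]
-0.055 [-4.49 -3.02 -1.78]
-0.01 [-4.66 -2.89 -1.48]
0.035 [-4.92 -3.52 -1.47]
0.08 [-4.7  -2.97 -1.68]
0.125 [-4.87 -3.44 -1.16]
0.17 [-4.78 -4.31 -1.37]
0.215 [-4.2  -4.16 -0.79]
0.26 [-4.89 -4.05 -1.14]
0.305 [-4.72 -4.35 -1.12]
0.35 [-4.82 -3.95 -0.62]
0.395 [-5.33 -3.77 -0.26]
0.44 [-4.82 -5.16 -0.49]
0.485 [-4.66 -4.04  0.09]
0.53 [-7.52 -5.59  0.08]
STOP 0.53 [-7.68 -5.41  0.13]
phase2 0.5300000000000006 [-7.68 -5.41  0.13] 62.075
0.534 [-8.41 -6.07  0.36]
0.538 [-8.45 -6.45  0.24]
0.542 [-8.72 -6.4  -0.07]
63.425
```

```bash
python3 - <<'E'
from h import *
p,q=pose(.522,148);bot.line_to(p,60,q);bot.move_gripper(44)
p,q=pose(.522,215);bot.line_to(p,150)
print(bot.read_state()["contact_force"],bot.read_state()["width"],bot.read_state()["t"])
im=bot.camera("side");im2=bot.camera("top")
o=np.hstack([cv2.resize(i[y:y+80,x:x+80],(400,400),interpolation=cv2.INTER_CUBIC) for i,x,y in((im,260,145),(im2,250,115))])
cv2.imwrite("pics/s3.png",o[:,:,::-1])
E
```

```text
[-0.13964027  0.10168701 -1.0839968 ] 43.73440833201772 64.9333
```

View pics/s3.png

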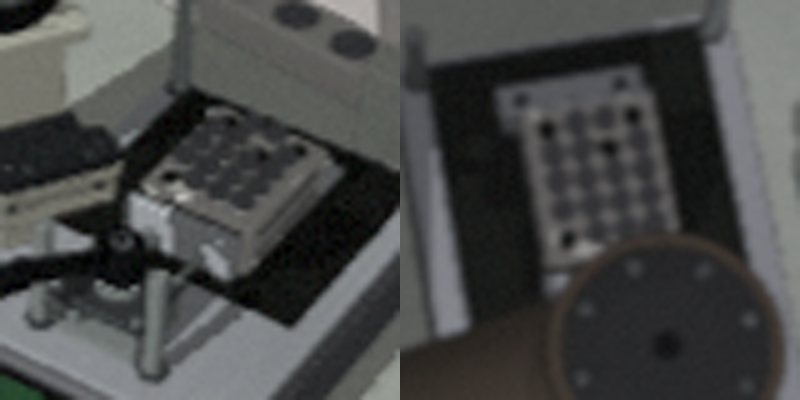

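The side crop shows the jaw flat against the rack. The top crop shows the rack square and touching the stop at about (590,110). The fingers are clear of the lever, so I hand in.

```bash
python3 -c "
from plant import bot
print(bot.close_job())"
```

```text
the job is handed in; nothing more can be done
None
```

I handed the job in at about 65 s, with the rack clamped against the stop by feel (about 8.7 N at the grip, roughly 4 N above free running) and looking square in the last picture; I didn't measure whether the lever is fully down, and hand-in returned no verdict.

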